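Clear the filling bench

TASK

Tidy the filling bench: move the gold-capped bottle off the scale and stand it in the yellow caddy, so that the jar can have the scale. Take the pile on the blue board apart and put each thing in its place: the pink tape roll down over the post of the black tape holder, the white-lidded amber jar upright in the middle of the scale's steel pan, and the green-lidded tub right way up and flat inside the dark steel tray. Set the bottle and the jar down gently without tipping them over, and leave the jug and the funnel alone.

Things in the scene. Friction and masses are not known exactly. Their poses are not given: they have to be found in the camera images.
- bottle: Clear round bottle with a paper label and a gold cap, 120 mm tall, about 0.25 kg, standing on the scale's pan at the start. Body 46 mm in diameter up to 80 mm, shoulder from 80 to 95 mm, cap 32 mm in diameter from 95 to 120 mm. Origin: centre of its underside, z up.
- tape: Roll of pink tape, a ring 54 mm in outer diameter, hole 32 mm, 24 mm high, 60 g, lying flat on the jar's lid (top of the pile) at the start. Origin: centre of its underside, z along its axis.
- jar: Round amber jar with a flat white lid, 62 mm in diameter over its full height of 55 mm (lid: the top 14 mm), about 0.3 kg, standing on the tub's lid at the start, under the tape roll. Origin: centre of its underside, z up.
- tub: White food tub with a flat green lid, 50 mm high in all, about 0.4 kg, bottom of the pile, lying on a blue cutting board (12 mm thick, fixed) at the start. Lid 64 mm (x) by 150 mm (y), 12 mm thick; body below it 60 by 146 mm. Origin: centre of its underside, long axis y, z up.
- caddy: Fixed. Yellow square open caddy for one bottle, outside 86 by 86 mm, 45 mm high, walls and floor 5 mm thick (inside 76 by 76 mm). Origin: centre of its underside, sides along x and y; the inner floor is 5 mm above it.
- holder: Fixed. Tape holder: black round base 100 mm in diameter and 15 mm high, with an upright steel post 16 mm in diameter in its middle, tip 51 mm above the table. Origin: centre of its underside, on the post's axis. The roll belongs flat on the base with the post through its hole.
- scale: Fixed. White bench scale, housing 165 mm (x) by 135 mm (y), 34 mm high, with a flat round steel pan 120 mm in diameter, top 45 mm above the table; the pan does not sink. Origin: at table height, below the centre of the pan; the small black display lies on the -x side.
- tray: Fixed. Dark steel tray, outside 116 mm (x) by 202 mm (y), rim 18 mm high, walls and floor 4 mm thick (inside 108 by 194 mm). Origin: centre of its underside, long axis y; the inner floor is 4 mm above it. The tub fits in lengthways, either way round.
- jug: Bystander, loose: white measuring jug, 100 mm in diameter at the rim, 125 mm high, with a handle on its +y side. Origin: centre of its underside.
- funnel: Bystander, loose: yellow funnel standing on its mouth, 110 mm in diameter, 100 mm high. Origin: centre of its underside.
Mind the look-alikes: they are no part of the job. Leave any purple or red look-alike of the tub alone. Several things have the shape of the tape; the one meant has the colours described above.

How it is judged (in metres and radians):
At the end, for the whole second after the job is handed in: All released, at rest and upright (0.06 rad), resting (4 mm in height) on their places: bottle on the caddy floor, within 26 mm of its centre; tape on the holder base round the post, 12 mm; jar on the scale pan, 15 mm from its centre; tub on the tray floor, 30 mm from its centre (horizontal distance between bottle and caddy below 0.026 m and z of bottle in the frame of caddy between 0.001 and 0.009 m and angle between each of bottle, tape, jar, tub's own z axis and vertical below 0.06 rad and linear speed of each of bottle, tape, jar, tub below 0.02 m/s and angular speed of each of bottle, tape, jar, tub below 0.3 rad/s and horizontal distance between tape and holder below 0.012 m and z of tape in the frame of holder between 0.011 and 0.019 m and horizontal distance between jar and scale below 0.015 m and z of jar in the frame of scale between 0.041 and 0.049 m and horizontal distance between tub and tray below 0.03 m and z of tub in the frame of tray between 0 and 0.008 m); the robot touches nothing.
It fails at once if the bottle or the jar is tipped over (angle between any of bottle, jar's own z axis and vertical above 0.6 rad).
It fails at once if the bottle or the jar is dropped from a height ((contact force between the fingers and bottle below 0.1 N and linear speed of bottle above 0.8 m/s) or (contact force between the fingers and jar below 0.1 N and linear speed of jar above 0.8 m/s)).
It fails at once if the bottle or the jar is pressed or set down hard on its place (contact force between bottle and caddy above 50 N or contact force between jar and scale above 50 N).
It fails at once if the jug or the funnel is disturbed (moved more than 30 mm) (distance of any of jug, funnel from where it was at the start of the episode above 0.03 m).
It also fails if it takes over 128 s, if anything falls off the work surface, if the arm or the gripper's body presses on something with over 40 N, if the wrist force passes 120 N, or if a joint passes its speed limit or range.

ROBOT

A 6-joint arm with a two-finger parallel gripper is mounted at the origin on the work surface. World frame = base frame: x ahead of the robot, y to its left, z up, the work surface at z = 0. Lengths are in m, angles in degrees, forces in N, time in s.
With the tool pointing down it reaches from about 0.4 to 0.825 m from the base axis. Payload 7 kg.
Tool frame: the origin (TCP) lies midway between the tips of the shut fingers; the grasp point (between the pads) lies 19 mm behind it; z points along the fingers, y is the line along which they close (so a half turn about z gives the same grasp; the last joint's range is limited). The gripper opens to 88 mm and grips with 3 to 60 N. Pads are 19 mm wide; open, the fingers measure 130 mm over their backs; the gripper's body (78 mm by 193 mm) begins 47 mm behind the grasp point.
Start: joints at [-50.472, 20.546, 0.682, 0, -70.136, -16.507], TCP at [0.264, -0.621, 0.206] pointing down, gripper open.
Joint ranges: [-176.03, 176.03], [-82.01, 121.73], [-58.28, 71.71], [-173.87, 95.51], [-174.79, -0.11], [-173.66, 173.66]. Speed limits (degrees/s): [136.94, 136.94, 172.46, 180, 180, 180].

INTERFACE

Orientations are given as [roll, pitch, yaw] about the fixed x, y, z axes, in that order (R = Rz(yaw) Ry(pitch) Rx(roll)).
In Python, from plant import ctrl gives the robot as it stands. The module is installed in compiled form; this text tells all that it offers.
- The arm moves only by the tool send_rows, never from a script. Its argument "plan" is a list that holds one entry, the list of rows, each a list of 6 numbers: the shift along the tool's x, y, z in shares of 40 cm (1.0 is 40 cm), then the turn, a rotation vector about the tool's x, y, z in parts of the range, where 1.0 means 45 degrees. A call has 1 to 8 rows; each row is the pose to reach, as a shift and turn from the pose commanded when the call began, along the tool's axes at that moment; what a row does not reach only later rows make up. A row lasts 1/12 s, in which the tool goes at most 41.7 mm and 7.16 degrees, less where a joint would pass 70% of its speed; a pose out of reach is approached as far as the arm can. A shift or turn number past 1, either way, is cut back to 1. A call with a gripper value outside its range is refused whole. "fingers" is the opening, from 0 (shut) to 1 (fully open), set as the call begins (left out, the last holds). The fingers move at their own pace and stop on an object; the grip force is fixed at half the most. Time passes only in rows, so rows that repeat a pose let the fingers close. It gives the time, the measured TCP pose, the force, the opening and the grip force at its end, in the units of the state.
- ctrl.get_obs(): the state, without advancing time (a new reading comes with each control period).
- ctrl.snapshot(name): name is "scene" or "top" or "wrist"; returns a dict with "img" (480x640x3 uint8, red, green, blue), "K" (3x3 intrinsics, pixels), "pose" (4x4, takes a point from camera to world coordinates). Camera axes: x right, y down, z forward; pixel columns grow to the right and rows downward; lengths in m; the calibration is good to about 2 mm. A picture is of the moment at which its call begins. There is no depth.
- ctrl.close_job(): hands the job in; it is judged then, once.
The state is a dict: "clock": time; "joint_pos": joint angles; "qvel": joint speeds; "tau": joint torques, N m; "tool_pos": TCP position; "orientation": TCP orientation; "force": force on the tool from outside, world axes, zero at the start; "moment": the same for the moment, N m; "opening": finger opening in m; "gripper_force": force on a finger pad.
Only numpy, scipy, OpenCV 4.12 (cv2) and the standard library are available. Lean on these libraries where they do the work, as an engineer would, in place of code of your own. Each camera call takes 0.05 s, during which the arm holds its last target. There are 200 camera calls.

## Working session

There is one attempt and no reset: what is moved stays moved. The work goes in short steps, Python scripts to look and compute and a tool call to move; the robot and the scene stay as the last step left them, time stands still between calls to the robot, and variables do not carry over. Pictures are saved under pics/ and viewed, at most 14 in all, crops included, and the job is handed in when it is done.

Besides the shell and the picture viewer there is one more tool, called after "Request:" as a command line: name --argument value ..., lists and objects as JSON in quotes. send_rows: Moves the arm, as the interface text tells. Its arguments: {"type":"object","properties":{"plan":{"type":"array","items":{"type":"array","items":{"type":"array","items":{"type":"number"}}}},"fingers":{"type":"number"}},"required":["plan"]}

```bash
mkdir -p pics
python3 - <<'E'
from plant import ctrl
import cv2,numpy as np
np.set_printoptions(suppress=True,precision=4)
for n in("scene","top"):
    s=ctrl.snapshot(n);cv2.imwrite(f"pics/{n}0.png",s["img"][:,:,::-1]);np.savez(f"{n}0.npz",**s);print(n,s["K"],s["pose"])
o=ctrl.get_obs();print(o)
E
```

```text
scene [[500.9877   0.     313.9437]
 [  0.     500.9877 239.965 ]
 [  0.       0.       1.    ]] [[-0.6852  0.4726 -0.5542  1.0875]
 [ 0.7281  0.4639 -0.5046  0.6332]
 [ 0.0186 -0.7492 -0.662   0.8263]
 [ 0.      0.      0.      1.    ]]
top [[610.1932   0.     322.8701]
 [  0.     610.1932 238.2206]
 [  0.       0.       1.    ]] [[ 0.0029 -0.9956  0.0935  0.3208]
 [-1.     -0.0028  0.0011  0.1104]
 [-0.0008 -0.0935 -0.9956  1.7284]
 [ 0.      0.      0.      1.    ]]
{'clock': 0.1, 'joint_pos': array([-50.472 ,  20.5874,   0.6382,  -0.018 , -70.1371, -16.5072]), 'qvel': array([ 0.0714, -0.0044,  0.1018,  0.0912, -0.1301,  0.0155]), 'tau': array([ -0.001 , -58.4163,  29.3753,   7.0155,   0.0102,  -0.    ]), 'tool_pos': array([ 0.2638, -0.6208,  0.2047]), 'orientation': array([ 179.9125,   -0.0083, -156.9854]), 'force': array([0.5533, 0.1224, 0.3994]), 'moment': array([ 0.0028,  0.0382, -0.0045]), 'gripper_force': 0.0, 'opening': 0.08783521169663626}
```

View pics/scene0.png

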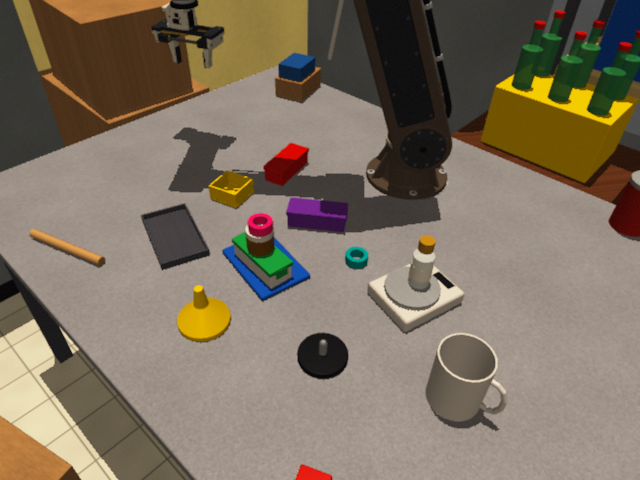

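View pics/top0.png

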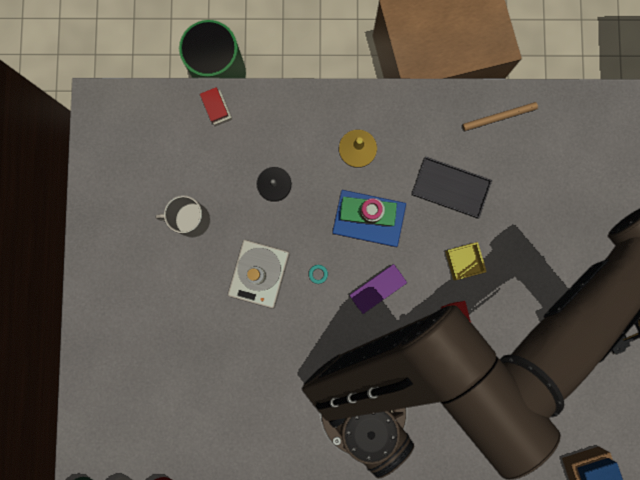

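Scene: the pile is at scene (262,245) and top (370,210). The scale and bottle are at top (257,275), holder (274,184), tray (451,187), caddy (466,261), jug (183,215) and funnel (358,148).

Look-alikes:
- **Tape:** pink ring at top (372,209), or teal ring at (318,274). I choose the pink one.
- **Tub:** green lid at top (368,210), purple at (378,288), or red at (460,308). I choose the green one.

Next, a close crop to check this.

Run:
```python
import cv2
a=cv2.imread("pics/top0.png")
cv2.imwrite("pics/topL.png",cv2.resize(a[165:315,220:420],None,fx=4,fy=4,interpolation=cv2.INTER_CUBIC))
cv2.imwrite("pics/topR.png",cv2.resize(a[145:295,320:520],None,fx=4,fy=4,interpolation=cv2.INTER_CUBIC))
b=cv2.imread("pics/scene0.png")
cv2.imwrite("pics/sc.png",cv2.resize(b[170:370,210:475],None,fx=3,fy=3,interpolation=cv2.INTER_CUBIC))
```

```text
(no output)
```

View pics/topL.png

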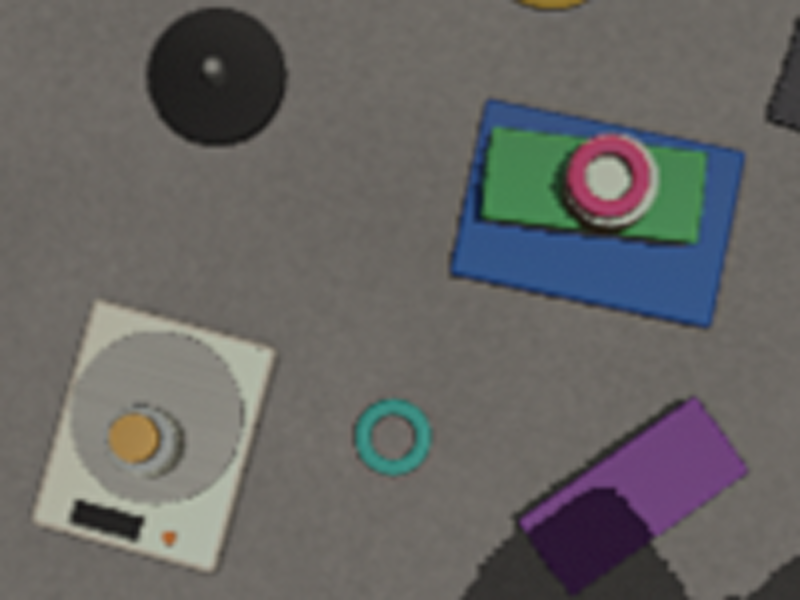

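View pics/topR.png

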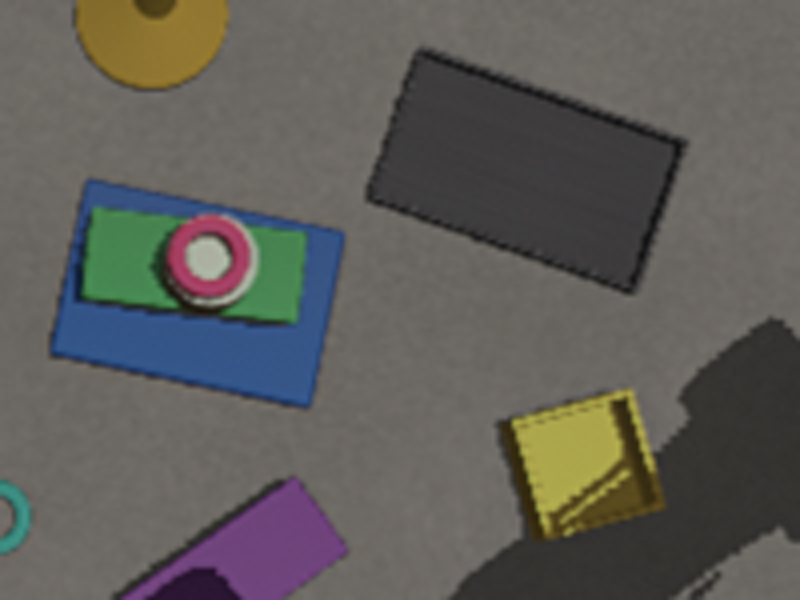

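View pics/sc.png

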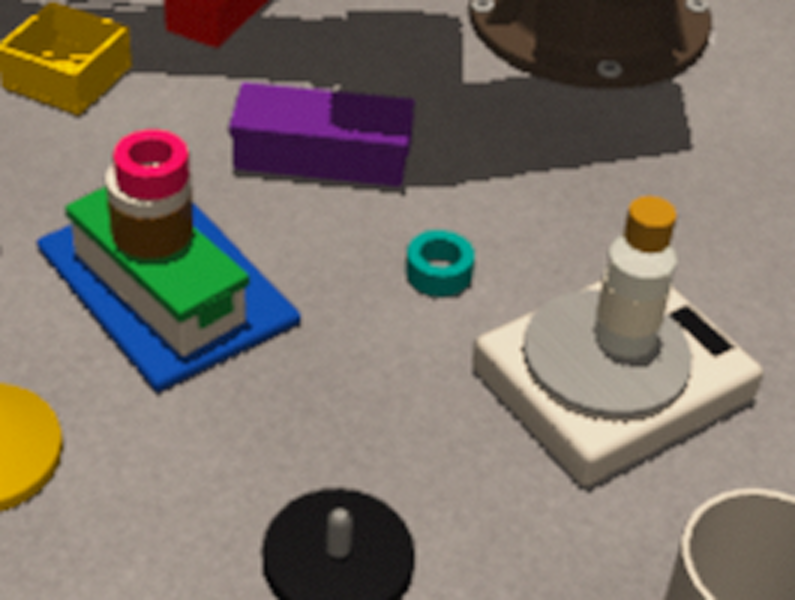

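Crops confirm the pink tape on the white-lidded jar on the green-lidded tub. The teal ring and purple box are separate. I'll turn my corner readings into positions and overlay the models as a check.

```bash
cat > h.py <<'E'
import numpy as np,cv2
np.set_printoptions(suppress=True,precision=4)
def ray(s,uv,z):
    K,P=s["K"],s["pose"];d=P[:3,:3]@np.linalg.inv(K)@np.array([uv[0],uv[1],1.])
    return P[:3,3]+d*(z-P[2,3])/d[2]
def proj(s,p):
    K,P=s["K"],s["pose"];c=(np.atleast_2d(p)-P[:3,3])@P[:3,:3];q=c@K.T
    return q[:,:2]/q[:,2:]
def box(c,yaw,sx,sy,z):
    a=np.radians(yaw);R=np.array([[np.cos(a),-np.sin(a)],[np.sin(a),np.cos(a)]])
    p=np.array([[-1,-1],[1,-1],[1,1],[-1,1]])*[sx/2,sy/2]@R.T+np.array(c)[:2]
    return np.c_[p,np.full(4,z)]
def circ(c,r,z):
    t=np.linspace(0,6.283,60);return np.c_[c[0]+r*np.cos(t),c[1]+r*np.sin(t),np.full(60,z)]
E
cat > m.py <<'E'
from h import *
s=dict(np.load("top0.npz"));sc=dict(np.load("scene0.npz"))
L=lambda u,v:((u+.5)/4-.5+220,(v+.5)/4-.5+165)
R=lambda u,v:((u+.5)/4-.5+320,(v+.5)/4-.5+145)
W=lambda f,pts,z:np.array([ray(s,f(*p),z) for p in pts])
def q(n,f,pts,z):
    w=W(f,pts,z);e=np.roll(w,-1,0)-w
    print(n,w.mean(0),"len",np.linalg.norm(e,axis=1),"dir",np.degrees(np.arctan2(e[:,1],e[:,0])))
print("holder",W(L,[(217,77)],.015),W(L,[(212,65)],.051))
print("pan",W(L,[(157,417)],.045),"bottle",W(L,[(133,438)],.165))
print("jar",W(L,[(612,184)],.117),"tape",W(L,[(609,177)],.141))
q("scale",L,[(95,300),(276,350),(214,573),(35,521)],.034)
q("tub",L,[(492,127),(707,153),(697,243),(481,220)],.062)
q("tray",R,[(420,48),(687,142),(634,294),(367,200)],.018)
q("caddy",R,[(512,421),(632,391),(663,508),(542,540)],.045)
E
python3 m.py
```

```text
holder [[0.6366 0.2521 0.015 ]] [[0.6384 0.2527 0.051 ]]
pan [[0.3935 0.2885 0.045 ]] bottle [[0.3748 0.291  0.165 ]]
jar [[ 0.5463 -0.0201  0.117 ]] tape [[ 0.5476 -0.0162  0.141 ]]
scale [0.3811 0.2909 0.034 ] len [0.1311 0.1598 0.1291 0.1585] dir [-105.29    164.9411   74.0995  -14.3119]
tub [ 0.5528 -0.0123  0.062 ] len [0.1493 0.0629 0.1492 0.0651] dir [-96.8136 173.2521  84.037   -6.6777]
tray [ 0.6276 -0.2518  0.018 ] len [0.2004 0.1159 0.1992 0.1164] dir [-109.6504  159.8722   70.4741  -19.549 ]
caddy [ 0.4173 -0.2843  0.045 ] len [0.086  0.0832 0.0866 0.0843] dir [ -75.8275 -166.3265  104.8786   13.2442]
```

```bash
cat > ov.py <<'E'
from h import *
S=[dict(np.load("top0.npz")),dict(np.load("scene0.npz"))]
hold=(.637,.2525);pan=(.3935,.2885);bot=(.375,.291);jar=(.5463,-.0195);tape=(.547,-.0165);tub=(.5528,-.0123);tray=(.6276,-.2518);cad=(.4173,-.2843)
ps=[circ(hold,.05,.015),circ(hold,.008,.045),circ(pan,.06,.045),circ(bot,.016,.165),circ(bot,.023,.046),circ(jar,.031,.117),circ(jar,.031,.062),circ(tape,.027,.141),box(tub,-6.3,.064,.15,.062),box(tray,-19.6,.116,.202,.018),box(cad,13.9,.086,.086,.045)]
out=[]
for s,(x,y,w,h,f) in zip(S,[(225,145,275,170,2.9),(140,170,335,210,2.35)]):
    a=cv2.resize(s["img"][y:y+h,x:x+w,::-1],None,fx=f,fy=f,interpolation=cv2.INTER_CUBIC)
    for p in ps:
        q=((proj(s,p)+.5-[x,y])*f).round().astype(int);cv2.polylines(a,[q],True,(255,255,0),1)
    out.append(a)
cv2.imwrite("pics/ov1.png",out[0]);cv2.imwrite("pics/ov2.png",out[1])
E
python3 ov.py
```

```text
(no output)
```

View pics/ov1.png

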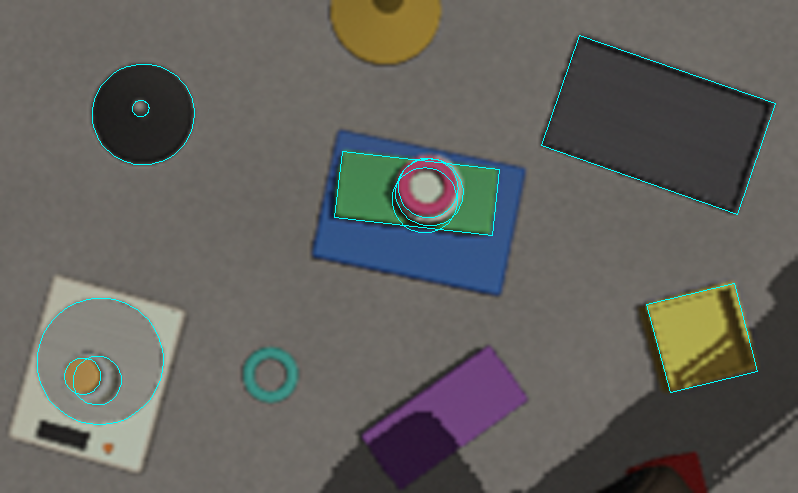

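View pics/ov2.png

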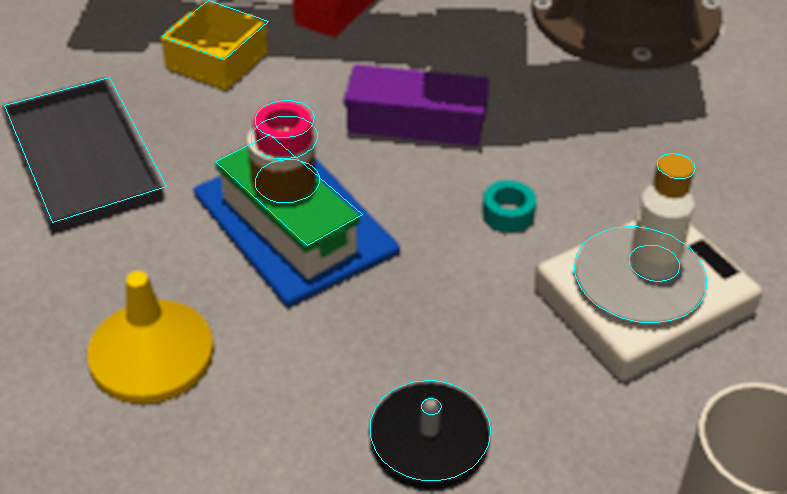

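The overlays match in both views, so the positions hold. The plan is to keep tool yaw near -90 throughout, which makes the tool axes (x, y, z) equal to world (-y, -x, -z). First move: back off, lift and half the turn.

Careful with the scale: shifts go in shares of 40 cm and turns go in shares of 45 degrees. That gives: -24 cm / 40 = -0.6, -22.5 cm / 40 = -0.5625, -33.5 degrees / 45 = -0.7444.

Request:
send_rows --plan '[[[-0.05, 0.0175, -0.02, 0, 0, -0.06], [-0.125, 0.05, -0.055, 0, 0, -0.1556], [-0.225, 0.0825, -0.0925, 0, 0, -0.2667], [-0.3125, 0.1175, -0.13, 0, 0, -0.3889], [-0.4, 0.15, -0.1675, 0, 0, -0.5], [-0.5, 0.185, -0.205, 0, 0, -0.6111], [-0.5625, 0.2125, -0.235, 0, 0, -0.7], [-0.6, 0.225, -0.25, 0, 0, -0.7444]]]' --fingers 1

```text
clock: 0.77
tool_pos: [0.4522, -0.4423, 0.3073]
orientation: [-179.9, 0.0, -123.1]
force: [0.2, 0.3, 0.3]
opening: 0.0877
gripper_force: 0.0
```

```bash
cat > d.py <<'E'
import sys,numpy as np
from scipy.spatial.transform import Rotation as R
from plant import ctrl
np.set_printoptions(suppress=True,precision=3)
o=ctrl.get_obs();T=R.from_euler("xyz",o["orientation"],degrees=True);p=o["tool_pos"]
print(o["clock"],p,o["orientation"],"q",o["joint_pos"],"open",o["opening"],o["gripper_force"],o["force"])
for a in sys.argv[1:]:
    t=np.array(eval(a),float);G=R.from_euler("xyz",[180,0,t[3]],degrees=True)
    print(a,"cm",T.inv().apply(t[:3]-p)*100,"turn",(T.inv()*G).as_rotvec(degrees=True))
E
python3 d.py "(.54,-.25,.32,-90)" "(.54,.05,.3,-90)"
```

```text
0.7667 [ 0.452 -0.442  0.307] [-179.879    0.016 -123.116] q [-26.718  13.913   4.43   -0.003 -80.395  -6.397] open 0.08770146879397724 0.0 [0.249 0.27  0.288]
(.54,-.25,.32,-90) cm [-20.905   3.148  -1.268] turn [ -0.122  -0.019 -33.116]
(.54,.05,.3,-90) cm [-46.032  19.542   0.704] turn [ -0.122  -0.019 -33.116]
```

To row units: -21 cm / 40 = -0.525, 3.2 cm / 40 = 0.08, -33 degrees / 45 = -0.7333.

Request:
send_rows --plan '[[[-0.0375, 0.005, -0.0025, 0, 0, -0.0556], [-0.1125, 0.0175, -0.0075, 0, 0, -0.1556], [-0.1875, 0.0275, -0.0125, 0, 0, -0.2667], [-0.275, 0.0425, -0.0175, 0, 0, -0.3778], [-0.35, 0.0525, -0.0225, 0, 0, -0.5], [-0.425, 0.065, -0.0275, 0, 0, -0.6111], [-0.4925, 0.075, -0.0325, 0, 0, -0.6889], [-0.525, 0.08, -0.0325, 0, 0, -0.7333]]]'

```text
clock: 1.43
tool_pos: [0.5397, -0.2495, 0.3185]
orientation: [180.0, 0.0, -90.2]
force: [-1.0, 0.0, 0.9]
opening: 0.0875
gripper_force: 0.0
```

```bash
python3 d.py "(.54,.05,.3,-90)" "(.375,.291,.25,-90)"
```

```text
1.4333 [ 0.54  -0.25   0.318] [179.999   0.022 -90.221] q [ -6.011  10.065   0.933  -0.022 -80.872   5.794] open 0.08745121491379303 0.0 [-1.041  0.026  0.886]
(.54,.05,.3,-90) cm [-29.953   0.081   1.857] turn [ 0.001  0.022 -0.221]
(.375,.291,.25,-90) cm [-53.987  16.674   6.866] turn [ 0.001  0.022 -0.221]
```

To row units: -29 cm / 40 = -0.725, -25.5 cm / 40 = -0.6375, -0.2 degrees / 45 = -0.0044.

Request:
send_rows --plan '[[[-0.05, 0, 0.0025, 0, 0, 0], [-0.1375, 0, 0.01, 0, 0, 0], [-0.2375, 0, 0.0175, 0, 0, 0], [-0.3375, 0, 0.025, 0, 0, 0], [-0.4375, 0, 0.0325, 0, 0, 0], [-0.5375, 0, 0.04, 0, 0, 0], [-0.6375, 0.0025, 0.045, 0, 0, -0.0044], [-0.725, 0.0025, 0.0475, 0, 0, -0.0044]]]'

```text
clock: 2.1
tool_pos: [0.5395, 0.0399, 0.2989]
orientation: [180.0, -0.0, -90.3]
force: [0.8, 0.3, -0.1]
opening: 0.0875
gripper_force: 0.0
```

To row units: -25 cm / 40 = -0.625, -23.5 cm / 40 = -0.5875.

Request:
send_rows --plan '[[[-0.0825, 0.0375, 0, 0, 0, 0], [-0.165, 0.0875, 0, 0, 0, 0], [-0.2475, 0.15, 0.0125, 0, 0, 0], [-0.33, 0.2125, 0.025, 0, 0, 0], [-0.4125, 0.275, 0.0375, 0, 0, 0], [-0.5, 0.3375, 0.05, 0, 0, 0], [-0.5875, 0.3875, 0.0625, 0, 0, 0], [-0.625, 0.4125, 0.075, 0, 0, 0]]]'

```text
clock: 2.77
tool_pos: [0.3746, 0.2915, 0.2692]
orientation: [180.0, 0.0, -90.2]
force: [0.3, -0.5, 0.7]
opening: 0.0877
gripper_force: 0.0
```

```bash
python3 d.py "(.375,.291,.143,-90)"
python3 - <<'E'
from plant import ctrl
from h import *
s=ctrl.snapshot("wrist");np.savez("w1.npz",**s);a=s["img"][:,:,::-1].copy();
for p in (circ((.375,.291),.016,.165),circ((.3935,.2885),.06,.045)): cv2.polylines(a,[proj(s,p).round().astype(int)],True,(255,255,0),1)
cv2.imwrite("pics/w1.png",a)
E
```

```text
2.7667 [0.375 0.291 0.269] [179.997   0.038 -90.234] q [ 61.696  -0.988 -17.529  -0.022 -73.426 -61.924] open 0.08773510407017894 0.0 [ 0.312 -0.504  0.705]
(.375,.291,.143,-90) cm [ 0.054 -0.037 12.621] turn [ 0.003  0.038 -0.234]
```

View pics/w1.png

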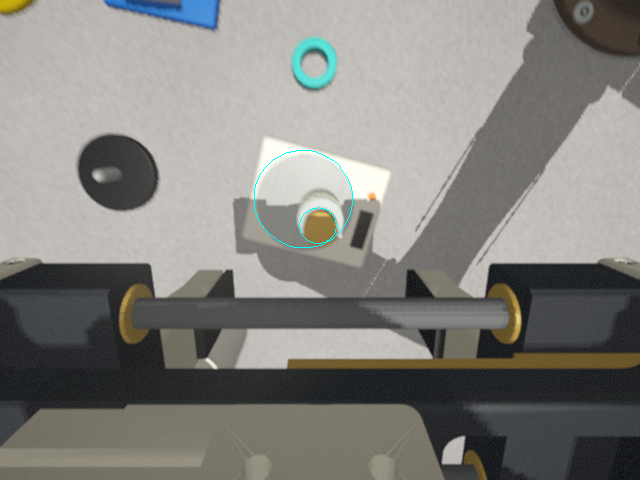

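The wrist view puts the gold cap at (319,225), inside my projected circle, so I'll descend and grip the cap.

To row units: 12.5 cm / 40 = 0.3125, 12.4 cm / 40 = 0.31.

Request:
send_rows --plan '[[[0, 0, 0.025, 0, 0, 0], [0, 0, 0.075, 0, 0, 0], [0, 0, 0.1375, 0, 0, 0], [0, 0, 0.2, 0, 0, 0], [0, 0, 0.25, 0, 0, 0], [0, 0, 0.2875, 0, 0, 0], [0, 0, 0.31, 0, 0, 0], [0, 0, 0.3125, 0, 0, 0]]]'

```text
clock: 3.48
tool_pos: [0.3762, 0.2871, 0.1424]
orientation: [179.9, -0.2, -90.4]
force: [-0.6, 0.3, -0.8]
opening: 0.0878
gripper_force: 0.0
```

Request:
send_rows --plan '[[[0, 0, 0, 0, 0, 0], [0, 0, 0, 0, 0, 0], [0, 0, 0, 0, 0, 0], [0, 0, 0, 0, 0, 0], [0, 0, 0, 0, 0, 0], [0, 0, 0, 0, 0, 0], [0, 0, 0, 0, 0, 0], [0, 0, 0, 0, 0, 0]]]' --fingers 0

```text
clock: 4.15
tool_pos: [0.3764, 0.2892, 0.1447]
orientation: [-180.0, 0.0, -90.3]
force: [-0.5, 0.6, -0.3]
opening: 0.0399
gripper_force: 0.0
```

Request:
send_rows --plan '[[[0, 0, 0, 0, 0, 0], [0, 0, 0, 0, 0, 0], [0, 0, 0, 0, 0, 0], [0, 0, 0, 0, 0, 0]]]'

```text
clock: 4.48
tool_pos: [0.3764, 0.2891, 0.1445]
orientation: [180.0, -0.0, -90.3]
force: [-0.2, 0.3, 0.7]
opening: 0.0133
gripper_force: 0.0
```

```bash
python3 d.py "(.375,.291,.143,-90)"
python3 - <<'E'
from plant import ctrl
from h import *
s=ctrl.snapshot("scene");w=ctrl.snapshot("wrist")
a=cv2.resize(s["img"][150:350,340:540,::-1],(480,480),interpolation=cv2.INTER_CUBIC)
b=w["img"][:,160:480,::-1]
cv2.imwrite("pics/c1.png",np.hstack([a,b]))
E
```

```text
4.4833 [0.376 0.289 0.145] [179.999  -0.002 -90.278] q [ 61.358   4.477 -28.89   -0.    -56.636 -61.637] open 0.013285364212609067 0.0 [-0.2    0.255  0.664]
(.375,.291,.143,-90) cm [-0.192  0.143  0.154] turn [ 0.001 -0.002 -0.278]
```

View pics/c1.png

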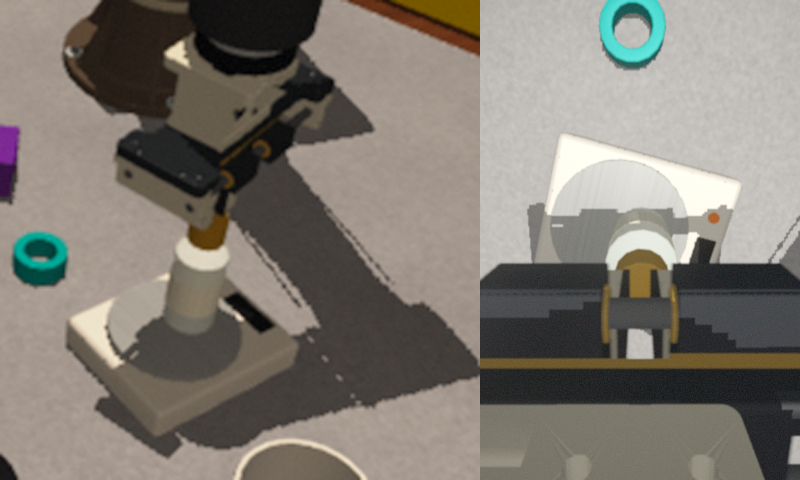

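Run:
```python
from plant import ctrl
from h import *
s=ctrl.snapshot("scene");w=ctrl.snapshot("wrist")
for n,p in dict(tcp=(.3764,.289,.1445),fa=(.383,.289,.1445),fb=(.370,.289,.1445),gp=(.3764,.289,.1635),capL=(.391,.291,.165),capR=(.359,.291,.165),capfront=(.375,.275,.165),base=(.375,.291,.045)).items():
    print(n,((proj(s,p)[0]-[340,150])*2.4).round(),(proj(w,p)[0]-[160,0]+[480,0]).round())
g=w["img"].astype(int);m=(g[:,:,0]>110)&(g[:,:,0]-g[:,:,2]>60)
for r in range(235,340,6):
    c=np.where(m[r,240:410])[0]+560; print(r,c.min() if len(c) else None,c.max() if len(c) else None,len(c))
```

```text
tcp [202. 234.] [638. 269.]
fa [197. 237.] [626. 269.]
fb [206. 230.] [649. 269.]
gp [205. 217.] [637. 282.]
capL [198. 225.] [609. 287.]
capR [219. 207.] [671. 286.]
capfront [193. 207.] [640. 257.]
base [186. 316.] [640. 230.]
235 None None 0
241 None None 0
247 None None 0
253 630 653 20
259 623 660 37
265 623 657 35
271 637 642 6
277 637 642 6
283 637 642 6
289 619 659 11
295 619 660 14
301 618 661 8
307 618 661 7
313 618 661 6
319 618 661 6
325 618 661 6
331 618 661 8
337 618 661 8
```

```bash
python3 d.py
python3 - <<'E'
from plant import ctrl
from h import *
s=ctrl.snapshot("scene");w=ctrl.snapshot("wrist")
a=cv2.resize(s["img"][205:285,390:456,::-1],(400,480),interpolation=cv2.INTER_CUBIC)
b=cv2.resize(w["img"][220:340,270:370,::-1],(400,480),interpolation=cv2.INTER_CUBIC)
cv2.imwrite("pics/c2.png",np.hstack([a,b]))
E
```

```text
4.6833 [0.376 0.289 0.145] [179.998  -0.003 -90.281] q [ 61.356   4.477 -28.889  -0.001 -56.638 -61.637] open 0.0012455838230400345 0.0 [ 0.333 -0.319 -0.17 ]
```

View pics/c2.png

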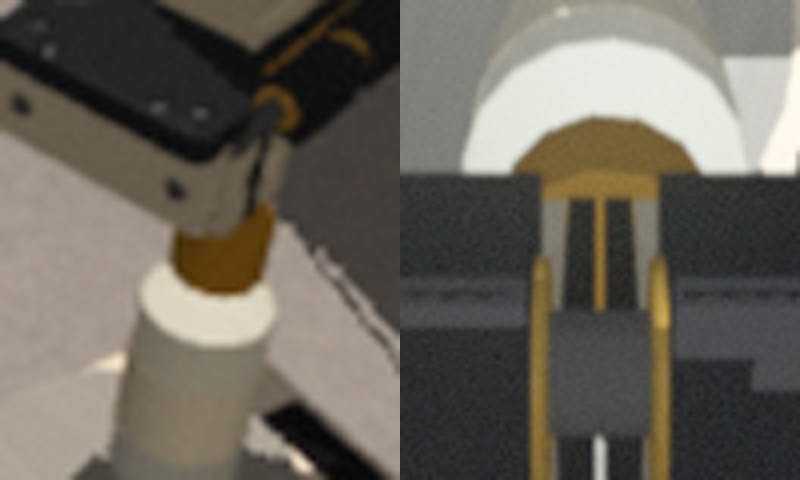

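Run:
```python
from plant import ctrl
from h import *
s=ctrl.snapshot("scene");w=ctrl.snapshot("wrist")
for z in(.145,.155,.165,.17,.175,.18):
    print(z,ray(s,(425.5,243.7),z)[:2],ray(s,(431,238),z)[:2],"w",ray(w,(320,269),z)[:2],ray(w,(312,269),z)[:2])
```

```text
0.145 [0.3654 0.2851] [0.3424 0.2832] w [0.375  0.2891] [0.3796 0.2891]
0.155 [0.376  0.2902] [0.3533 0.2884] w [0.375  0.2853] [0.3794 0.2852]
0.165 [0.3866 0.2953] [0.3642 0.2935] w [0.375  0.2814] [0.3791 0.2814]
0.17 [0.3919 0.2978] [0.3697 0.2961] w [0.375  0.2795] [0.379  0.2795]
0.175 [0.3972 0.3004] [0.3752 0.2986] w [0.375  0.2776] [0.3789 0.2776]
0.18 [0.4025 0.3029] [0.3806 0.3012] w [0.375  0.2757] [0.3787 0.2757]
```

Both views show the fingers shut just above the cap, with their tips at z≈0.168 while the reported TCP is 0.1445. So the real tips lie about 22 mm behind the reported TCP. I'll open, go 2.1 cm lower and close again; the opening reading will test this.

Request:
send_rows --plan '[[[0, 0, 0, 0, 0, 0], [0, 0, 0, 0, 0, 0], [0, 0, 0, 0, 0, 0], [0, 0, 0, 0, 0, 0], [0, 0, 0, 0, 0, 0], [0, 0, 0, 0, 0, 0], [0, 0, 0, 0, 0, 0], [0, 0, 0, 0, 0, 0]]]' --fingers 1

```text
clock: 5.55
tool_pos: [0.3764, 0.2891, 0.1446]
orientation: [-180.0, 0.0, -90.3]
force: [0.7, 0.4, -0.1]
opening: 0.0484
gripper_force: 0.0
```

To row units: 2.1 cm / 40 = 0.0525, 1.6 cm / 40 = 0.04.

Request:
send_rows --plan '[[[0, 0, 0, 0, 0, 0], [0, 0, 0, 0, 0, 0], [-0.0025, 0.0025, 0, 0, 0, 0], [-0.005, 0.0025, 0.0125, 0, 0, 0], [-0.005, 0.0025, 0.025, 0, 0, 0], [-0.005, 0.0025, 0.04, 0, 0, 0], [-0.005, 0.0025, 0.0525, 0, 0, 0], [-0.005, 0.0025, 0.0525, 0, 0, 0]]]'

```text
clock: 6.22
tool_pos: [0.3749, 0.2903, 0.1221]
orientation: [179.9, -0.1, -90.3]
force: [0.3, -0.5, 0.3]
opening: 0.0874
gripper_force: 0.0
```

Request:
send_rows --plan '[[[0, 0, 0, 0, 0, 0], [0, 0, 0, 0, 0, 0], [0, 0, 0, 0, 0, 0], [0, 0, 0, 0, 0, 0], [0, 0, 0, 0, 0, 0], [0, 0, 0, 0, 0, 0], [0, 0, 0, 0, 0, 0], [0, 0, 0, 0, 0, 0]]]' --fingers 0

```text
clock: 6.88
tool_pos: [0.3754, 0.2911, 0.1236]
orientation: [-180.0, 0.0, -90.3]
force: [0.8, -0.2, 0.0]
opening: 0.0398
gripper_force: 0.0
```

Request:
send_rows --plan '[[[0, 0, 0, 0, 0, 0], [0, 0, 0, 0, 0, 0], [0, 0, 0, 0, 0, 0], [0, 0, 0, 0, 0, 0]]]'

```text
clock: 7.22
tool_pos: [0.3755, 0.2911, 0.1236]
orientation: [-180.0, 0.0, -90.3]
force: [0.2, -0.0, 0.3]
opening: 0.0314
gripper_force: 30.0
```

Opening 31.4 mm at 30 N means the cap is held, which confirms the 22 mm tip offset. Lifting.

To row units: -12 cm / 40 = -0.3, -11.3 cm / 40 = -0.2825.

Request:
send_rows --plan '[[[0, 0, -0.0075, 0, 0, 0], [0, 0, -0.025, 0, 0, 0], [0, 0, -0.0625, 0, 0, 0], [0, 0, -0.1125, 0, 0, 0], [0, 0, -0.175, 0, 0, 0], [0, 0, -0.2375, 0, 0, 0], [0, 0, -0.2825, 0, 0, 0], [0, 0, -0.3, 0, 0, 0]]]'

```text
clock: 7.88
tool_pos: [0.3763, 0.292, 0.2469]
orientation: [-179.8, 0.2, -90.3]
force: [0.5, 1.0, -1.8]
opening: 0.0311
gripper_force: 30.0
```

To row units: 19.6 cm / 40 = 0.49, 16.4 cm / 40 = 0.41.

Request:
send_rows --plan '[[[0.0175, -0.01, 0, 0, 0, 0], [0.055, -0.035, 0, 0, 0, 0], [0.1125, -0.07, 0, 0, 0, 0], [0.175, -0.1075, 0, 0, 0, 0], [0.25, -0.15, 0, 0, 0, 0], [0.33, -0.19, 0, 0, 0, 0], [0.41, -0.22, 0, 0, 0, 0], [0.49, -0.24, 0, 0, 0, 0]]]'

```text
clock: 8.55
tool_pos: [0.4704, 0.0923, 0.2419]
orientation: [179.9, -0.1, -90.3]
force: [0.1, 1.0, -1.3]
opening: 0.0313
gripper_force: 30.0
```

To row units: 26.4 cm / 40 = 0.66, 23.1 cm / 40 = 0.5775.

Request:
send_rows --plan '[[[0.0825, -0.005, 0, 0, 0, 0], [0.165, -0.0075, 0, 0, 0, 0], [0.2475, -0.0075, 0, 0, 0, 0], [0.33, -0.005, 0, 0, 0, 0], [0.4125, 0.005, 0, 0, 0, 0], [0.495, 0.0175, 0, 0, 0, 0], [0.5775, 0.035, 0, 0, 0, 0], [0.66, 0.055, 0, 0, 0, 0]]]'

```text
clock: 9.22
tool_pos: [0.4456, -0.171, 0.242]
orientation: [179.9, 0.0, -90.3]
force: [0.9, -0.1, -2.4]
opening: 0.0312
gripper_force: 30.0
```

To row units: 11.5 cm / 40 = 0.2875, 2.4 cm / 40 = 0.06.

Request:
send_rows --plan '[[[0.075, 0.0225, 0, 0, 0, 0], [0.1375, 0.0425, 0, 0, 0, 0], [0.1875, 0.06, 0, 0, 0, 0], [0.23, 0.0725, 0, 0, 0, 0], [0.2625, 0.0775, 0, 0, 0, 0], [0.28, 0.08, 0, 0, 0, 0], [0.2875, 0.08, 0, 0, 0, 0], [0.2875, 0.08, 0, 0, 0, 0]]]'

```text
clock: 9.88
tool_pos: [0.4141, -0.2843, 0.2426]
orientation: [179.9, 0.0, -90.3]
force: [0.1, -0.0, -1.6]
opening: 0.0313
gripper_force: 30.0
```

```bash
python3 d.py "(.4173,-.2843,.0836,-90)"
```

```text
9.8833 [ 0.414 -0.284  0.243] [179.915   0.033 -90.334] q [-12.041   2.776 -17.146  -0.016 -70.167  11.713] open 0.03131780256880884 29.999223947525024 [ 0.061 -0.003 -1.645]
(.4173,-.2843,.0836,-90) cm [ 0.003 -0.339 15.903] turn [ 0.085  0.033 -0.334]
```

To row units: 14.3 cm / 40 = 0.3575, 14 cm / 40 = 0.35.

Request:
send_rows --plan '[[[0, -0.005, 0.02, 0, 0, 0], [0, -0.0075, 0.0625, 0, 0, 0], [0, -0.0075, 0.125, 0, 0, 0], [0, -0.0075, 0.2, 0, 0, 0], [0, -0.0075, 0.2675, 0, 0, 0], [0, -0.0075, 0.32, 0, 0, 0], [0, -0.0075, 0.35, 0, 0, 0], [0, -0.0075, 0.3575, 0, 0, 0]]]'

```text
clock: 10.55
tool_pos: [0.4161, -0.2827, 0.0976]
orientation: [179.8, 0.1, -90.2]
force: [0.1, -0.3, -2.2]
opening: 0.0311
gripper_force: 30.0
```

To row units: 1.2 cm / 40 = 0.03, 1.1 cm / 40 = 0.0275.

Request:
send_rows --plan '[[[0, 0, 0.005, 0, 0, 0], [0, 0, 0.01, 0, 0, 0], [0, 0, 0.015, 0, 0, 0], [0, 0, 0.02, 0, 0, 0], [0, 0, 0.0238, 0, 0, 0], [0, 0, 0.0275, 0, 0, 0], [0, 0, 0.03, 0, 0, 0], [0, 0, 0.03, 0, 0, 0]]]'

```text
clock: 11.22
tool_pos: [0.4176, -0.2842, 0.0885]
orientation: [-180.0, 0.0, -90.3]
force: [0.5, -0.1, -2.3]
opening: 0.0312
gripper_force: 30.0
```

To row units: 0.4 cm / 40 = 0.01, 0.35 cm / 40 = 0.0088.

Request:
send_rows --plan '[[[0, 0, 0.0025, 0, 0, 0], [0, 0, 0.005, 0, 0, 0], [0, 0, 0.0075, 0, 0, 0], [0, 0, 0.0088, 0, 0, 0], [0, 0, 0.01, 0, 0, 0], [0, 0, 0.01, 0, 0, 0], [0, 0, 0.01, 0, 0, 0]]]'

```text
clock: 11.8
tool_pos: [0.4176, -0.2842, 0.0845]
orientation: [180.0, -0.0, -90.3]
force: [1.6, 0.7, -1.2]
opening: 0.0313
gripper_force: 30.0
```

To row units: 0.1 cm / 40 = 0.0025, 0.05 cm / 40 = 0.0013.

Request:
send_rows --plan '[[[0, 0, 0.0013, 0, 0, 0], [0, 0, 0.0025, 0, 0, 0], [0, 0, 0.0025, 0, 0, 0]]]'

```text
clock: 12.05
tool_pos: [0.4178, -0.2842, 0.0836]
orientation: [-180.0, -0.0, -90.3]
force: [0.4, -0.2, -1.5]
opening: 0.031
gripper_force: 30.0
```

To row units: 0.1 cm / 40 = 0.0025, 0.05 cm / 40 = 0.0013.

Request:
send_rows --plan '[[[0, 0, 0.0013, 0, 0, 0], [0, 0, 0.0025, 0, 0, 0], [0, 0, 0.0025, 0, 0, 0]]]'

```text
clock: 12.3
tool_pos: [0.418, -0.2845, 0.0836]
orientation: [-180.0, -0.0, -90.3]
force: [-2.4, 1.4, 8.4]
opening: 0.0311
gripper_force: 30.0
```

Contact (8 N). Release and go up.

Request:
send_rows --plan '[[[0, 0, 0, 0, 0, 0], [0, 0, 0, 0, 0, 0], [0, 0, 0, 0, 0, 0], [0, 0, 0, 0, 0, 0], [0, 0, 0, 0, 0, 0], [0, 0, 0, 0, 0, 0], [0, 0, 0, 0, 0, 0], [0, 0, 0, 0, 0, 0]]]' --fingers 1

```text
clock: 12.97
tool_pos: [0.4176, -0.2842, 0.0825]
orientation: [180.0, -0.0, -90.3]
force: [0.2, 0.2, 0.3]
opening: 0.0789
gripper_force: 0.0
```

To row units: -18 cm / 40 = -0.45, -17 cm / 40 = -0.425.

Request:
send_rows --plan '[[[0, 0, -0.025, 0, 0, 0], [0, 0, -0.075, 0, 0, 0], [0, 0, -0.15, 0, 0, 0], [0, 0, -0.225, 0, 0, 0], [0, 0, -0.3, 0, 0, 0], [0, 0, -0.375, 0, 0, 0], [0, 0, -0.425, 0, 0, 0], [0, 0, -0.45, 0, 0, 0]]]'

```text
clock: 13.63
tool_pos: [0.4186, -0.2847, 0.2667]
orientation: [-179.7, -0.1, -90.3]
force: [-0.1, -0.2, -0.4]
opening: 0.0878
gripper_force: 0.0
```

```bash
python3 d.py "(.547,-.0165,.22,-90)"
python3 - <<'E'
from plant import ctrl
from h import *
s=ctrl.snapshot("scene")
x,y,w,h=130,140,200,150
a=cv2.resize(s["img"][y:y+h,x:x+w,::-1],None,fx=3,fy=3,interpolation=cv2.INTER_CUBIC)
for p in(circ((.4173,-.2843),.016,.125),circ((.547,-.0165),.027,.141)):
    cv2.polylines(a,[((proj(s,p)+.5-[x,y])*3).round().astype(int)],True,(255,255,0),1)
cv2.imwrite("pics/c3.png",a)
E
```

```text
13.6333 [ 0.419 -0.285  0.267] [-179.717   -0.114  -90.261] q [-11.913   2.15  -14.703   0.057 -72.847  11.635] open 0.0877781094567466 0.0 [-0.118 -0.158 -0.365]
(.547,-.0165,.22,-90) cm [-26.891 -12.69    4.681] turn [-0.283 -0.115 -0.261]
```

View pics/c3.png

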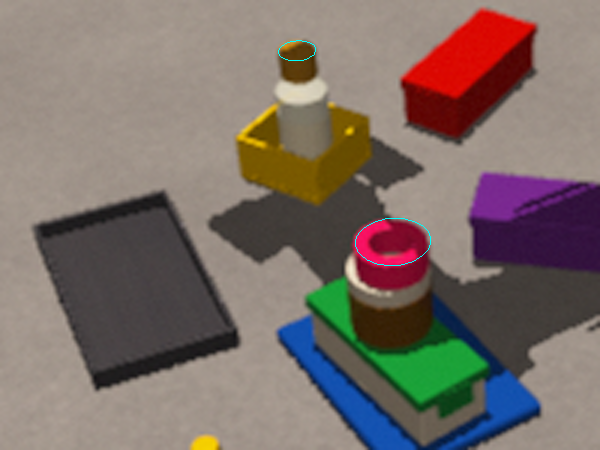

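The bottle stands upright in the caddy at crop (297,100), and the tape top at (393,243) matches its circle. Moving over the tape.

To row units: -24.5 cm / 40 = -0.6125, -11.5 cm / 40 = -0.2875.

Request:
send_rows --plan '[[[-0.0375, -0.0175, 0, 0, 0, 0], [-0.1125, -0.0525, 0.0125, 0, 0, 0], [-0.2, -0.095, 0.025, 0, 0, 0], [-0.2875, -0.135, 0.0375, 0, 0, 0], [-0.375, -0.1775, 0.05, 0, 0, 0], [-0.4625, -0.22, 0.0625, 0, 0, 0], [-0.55, -0.2625, 0.075, 0, 0, 0], [-0.6125, -0.29, 0.0875, 0, 0, 0]]]'

```text
clock: 14.35
tool_pos: [0.5353, -0.037, 0.2263]
orientation: [179.9, -0.0, -90.2]
force: [1.0, -0.9, 0.4]
opening: 0.0877
gripper_force: 0.0
```

To row units: 3 cm / 40 = 0.075, 2.5 cm / 40 = 0.0625.

Request:
send_rows --plan '[[[-0.0375, -0.0175, 0.0125, 0, 0, 0], [-0.0575, -0.0275, 0.0375, 0, 0, 0], [-0.06, -0.03, 0.0625, 0, 0, 0], [-0.06, -0.03, 0.075, 0, 0, 0], [-0.06, -0.03, 0.075, 0, 0, 0]]]'

```text
clock: 14.77
tool_pos: [0.5454, -0.017, 0.1955]
orientation: [179.8, -0.0, -90.3]
force: [-0.6, -0.1, -0.2]
opening: 0.0876
gripper_force: 0.0
```

```bash
python3 d.py "(.547,-.0165,.099,-90)"
python3 - <<'E'
from plant import ctrl
from h import *
s=ctrl.snapshot("wrist")
g=s["img"].astype(int);m=((g[:,:,0]>130)&(g[:,:,0]-g[:,:,1]>80)&(g[:,:,2]-g[:,:,1]>15)).astype(np.uint8)
ys,xs=np.where(m);print(xs.min(),xs.max(),ys.min(),ys.max(),len(xs))
q=proj(s,circ((.547,-.0165),.027,.141));q2=proj(s,circ((.547,-.0165),.027,.117));print(q.min(0),q.max(0),q2.min(0),q2.max(0))
E
```

```text
14.7667 [ 0.545 -0.017  0.196] [179.803  -0.041 -90.346] q [ 18.773   8.923 -16.422  -0.028 -64.855 -19.107] open 0.08758411878924494 0.0 [-0.615 -0.103 -0.159]
(.547,-.0165,.099,-90) cm [-0.06  -0.198  9.654] turn [ 0.197 -0.041 -0.346]
278 585 113 277 4473
[278.5244 206.3478] [352.1999 277.0842] [281.9415 200.9031] [349.2319 265.9492]
```

To row units: 9.5 cm / 40 = 0.2375, 9 cm / 40 = 0.225.

Request:
send_rows --plan '[[[0, -0.0025, 0.025, 0, 0, 0], [0, -0.0025, 0.075, 0, 0, 0], [0, -0.0025, 0.1375, 0, 0, 0], [0, -0.0025, 0.1875, 0, 0, 0], [0, -0.0025, 0.225, 0, 0, 0], [0, -0.0025, 0.2375, 0, 0, 0], [0, -0.0025, 0.2375, 0, 0, 0], [0, -0.0025, 0.2375, 0, 0, 0]]]'

```text
clock: 15.48
tool_pos: [0.5484, -0.0162, 0.1032]
orientation: [-180.0, -0.0, -90.3]
force: [0.4, -0.0, 0.4]
opening: 0.0875
gripper_force: 0.0
```

Request:
send_rows --plan '[[[0, 0, 0, 0, 0, 0], [0, 0, 0, 0, 0, 0], [0, 0, 0, 0, 0, 0], [0, 0, 0, 0, 0, 0], [0, 0, 0, 0, 0, 0], [0, 0, 0, 0, 0, 0], [0, 0, 0, 0, 0, 0], [0, 0, 0, 0, 0, 0]]]' --fingers 0

```text
clock: 16.15
tool_pos: [0.5481, -0.0157, 0.1028]
orientation: [-180.0, 0.0, -90.3]
force: [-0.8, 0.6, 2.3]
opening: 0.0534
gripper_force: 30.0
```

Tape held at 53.4 mm. Lift and carry it to the holder.

To row units: -10 cm / 40 = -0.25, -8 cm / 40 = -0.2.

Request:
send_rows --plan '[[[0, 0, -0.0125, 0, 0, 0], [0, 0, -0.05, 0, 0, 0], [0, 0, -0.1, 0, 0, 0], [-0.0125, -0.005, -0.15, 0, 0, 0], [-0.05, -0.0175, -0.1875, 0, 0, 0], [-0.105, -0.035, -0.2, 0, 0, 0], [-0.175, -0.0575, -0.2, 0, 0, 0], [-0.25, -0.0825, -0.2, 0, 0, 0]]]'

```text
clock: 16.82
tool_pos: [0.5816, 0.0847, 0.1836]
orientation: [-179.9, 0.0, -90.4]
force: [0.2, 0.3, -0.3]
opening: 0.0529
gripper_force: 30.0
```

To row units: -16.8 cm / 40 = -0.42, -16.7 cm / 40 = -0.4175.

Request:
send_rows --plan '[[[-0.075, -0.025, 0, 0, 0, 0], [-0.15, -0.05, 0, 0, 0, 0], [-0.225, -0.075, 0, 0, 0, 0], [-0.295, -0.1, 0, 0, 0, 0], [-0.35, -0.12, 0, 0, 0, 0], [-0.395, -0.1325, 0, 0, 0, 0], [-0.4175, -0.14, 0, 0, 0, 0], [-0.42, -0.14, 0, 0, 0, 0]]]'

```text
clock: 17.48
tool_pos: [0.6383, 0.2533, 0.1818]
orientation: [179.9, -0.0, -90.2]
force: [0.1, -0.6, -0.7]
opening: 0.0528
gripper_force: 30.0
```

```bash
python3 d.py "(.637,.253,.0008,-90)"
python3 - <<'E'
from plant import ctrl
from h import *
s=ctrl.snapshot("wrist");t=ctrl.get_obs()["tool_pos"]
g=s["img"].astype(int);m=((g[:,:,0]>130)&(g[:,:,0]-g[:,:,1]>80)&(g[:,:,2]-g[:,:,1]>15))
ys,xs=np.where(m[:,200:440]);print(xs.min()+200,xs.max()+200,ys.min(),ys.max(),len(xs))
for dy in(-.004,0,.004):
  c=t[:2]+[0,dy];q=proj(s,np.r_[circ(c,.027,t[2]+.0142),circ(c,.027,t[2]+.0382)]);print(dy,q.min(0),q.max(0))
E
```

```text
17.4833 [0.638 0.253 0.182] [179.949  -0.033 -90.203] q [ 37.855  22.485   0.464  -0.006 -68.039 -38.056] open 0.05283044747712813 29.99956961721182 [ 0.106 -0.578 -0.67 ]
(.637,.253,.0008,-90) cm [ 0.016  0.118 18.098] turn [ 0.051 -0.033 -0.203]
263 376 234 349 5456
-0.004 [259.1177 219.743 ] [376.6584 340.2997]
0 [259.556  227.3926] [376.3018 347.6018]
0.004 [259.9885 234.9491] [375.9499 354.8102]
```

To row units: 11.8 cm / 40 = 0.295, 11.3 cm / 40 = 0.2825.

Request:
send_rows --plan '[[[0.0025, 0.0025, 0.025, 0, 0, 0], [0.005, 0.0025, 0.075, 0, 0, 0], [0.005, 0.0025, 0.1375, 0, 0, 0], [0.005, 0.0025, 0.2, 0, 0, 0], [0.005, 0.0025, 0.25, 0, 0, 0], [0.005, 0.0025, 0.2825, 0, 0, 0], [0.005, 0.0025, 0.295, 0, 0, 0], [0.005, 0.0025, 0.295, 0, 0, 0]]]'

```text
clock: 18.2
tool_pos: [0.6361, 0.2481, 0.063]
orientation: [179.9, -0.1, -90.3]
force: [0.1, -0.3, 0.4]
opening: 0.0535
gripper_force: 30.0
```

Request:
send_rows --plan '[[[0, 0, 0.02, 0, 0, 0], [0, 0, 0.045, 0, 0, 0], [0, 0, 0.07, 0, 0, 0], [0, 0, 0.095, 0, 0, 0], [0, 0, 0.1175, 0, 0, 0], [0, 0, 0.1325, 0, 0, 0], [0, 0, 0.14, 0, 0, 0], [0, 0, 0.14, 0, 0, 0]]]'

```text
clock: 18.87
tool_pos: [0.6368, 0.2495, 0.0074]
orientation: [179.9, -0.1, -90.3]
force: [-0.1, 0.1, -1.9]
opening: 0.053
gripper_force: 30.0
```

To row units: 0.65 cm / 40 = 0.0163, 0.6 cm / 40 = 0.015.

Request:
send_rows --plan '[[[0, 0, 0.0025, 0, 0, 0], [0, 0, 0.005, 0, 0, 0], [0, 0, 0.0088, 0, 0, 0], [0, 0, 0.0125, 0, 0, 0], [0, 0, 0.015, 0, 0, 0], [0, 0, 0.0163, 0, 0, 0], [0, 0, 0.0163, 0, 0, 0]]]'

```text
clock: 19.45
tool_pos: [0.6372, 0.2498, 0.002]
orientation: [180.0, -0.0, -90.3]
force: [-0.1, -0.3, 0.1]
opening: 0.0532
gripper_force: 30.0
```

Request:
send_rows --plan '[[[0, 0, 0.0013, 0, 0, 0], [0, 0, 0.0025, 0, 0, 0], [0, 0, 0.0025, 0, 0, 0], [0, 0, 0.0025, 0, 0, 0]]]'

```text
clock: 19.78
tool_pos: [0.6372, 0.2498, 0.001]
orientation: [180.0, -0.0, -90.3]
force: [-0.6, -0.2, -0.8]
opening: 0.0532
gripper_force: 30.0
```

Request:
send_rows --plan '[[[0, 0, 0, 0, 0, 0], [0, 0, 0, 0, 0, 0], [0, 0, 0, 0, 0, 0], [0, 0, 0, 0, 0, 0], [0, 0, 0, 0, 0, 0], [0, 0, 0, 0, 0, 0], [0, 0, 0, 0, 0, 0]]]' --fingers 1

```text
clock: 20.37
tool_pos: [0.6372, 0.2498, 0.0011]
orientation: [-180.0, 0.0, -90.3]
force: [0.1, 0.0, 1.2]
opening: 0.087
gripper_force: 0.0
```

To row units: -19 cm / 40 = -0.475, -18 cm / 40 = -0.45.

Request:
send_rows --plan '[[[0, 0, -0.025, 0, 0, 0], [0, 0, -0.075, 0, 0, 0], [0, 0, -0.15, 0, 0, 0], [0, 0, -0.2375, 0, 0, 0], [0, 0, -0.325, 0, 0, 0], [0, 0, -0.4, 0, 0, 0], [0, 0, -0.45, 0, 0, 0], [0, 0, -0.475, 0, 0, 0]]]'

```text
clock: 21.03
tool_pos: [0.6386, 0.2503, 0.1961]
orientation: [-179.7, 0.2, -90.3]
force: [-0.2, 1.0, 0.4]
opening: 0.0876
gripper_force: 0.0
```

To row units: 25.5 cm / 40 = 0.6375, 23.5 cm / 40 = 0.5875.

Request:
send_rows --plan '[[[0.05, 0.0175, 0, 0, 0, 0], [0.125, 0.045, 0, 0, 0, 0], [0.225, 0.0775, 0, 0, 0, 0], [0.32, 0.11, 0, 0, 0, 0], [0.415, 0.14, 0, 0, 0, 0], [0.5075, 0.1725, 0, 0, 0, 0], [0.5875, 0.2, 0, 0, 0, 0], [0.6375, 0.2175, 0, 0, 0, 0]]]'

```text
clock: 21.7
tool_pos: [0.547, -0.0075, 0.191]
orientation: [179.9, -0.0, -90.4]
force: [0.2, 1.1, 0.5]
opening: 0.0878
gripper_force: 0.0
```

```bash
python3 d.py "(.5463,-.0195,.05,-90)"
python3 - <<'E'
from plant import ctrl
from h import *
s=ctrl.snapshot("top")
a=[cv2.resize(s["img"][y:y+60,x:x+60,::-1],(400,400),interpolation=cv2.INTER_CUBIC) for x,y in((245,155),(340,180))]
for i,(x,y,ps) in enumerate([(245,155,[circ((.637,.2525),.027,.039),circ((.637,.2525),.05,.015)]),(340,180,[circ((.5463,-.0195),.031,.117)])]):
  for p in ps: cv2.polylines(a[i],[((proj(s,p)+.5-[x,y])*400/60).round().astype(int)],True,(255,255,0),1)
cv2.imwrite("pics/c4.png",np.hstack(a))
E
```

```text
21.7 [ 0.547 -0.007  0.191] [179.948  -0.005 -90.355] q [ 19.733   9.158 -16.763  -0.015 -64.13  -20.082] open 0.08775060895737277 0.0 [0.18  1.105 0.455]
(.5463,-.0195,.05,-90) cm [ 1.203  0.047 14.1  ] turn [ 0.052 -0.005 -0.355]
```

View pics/c4.png

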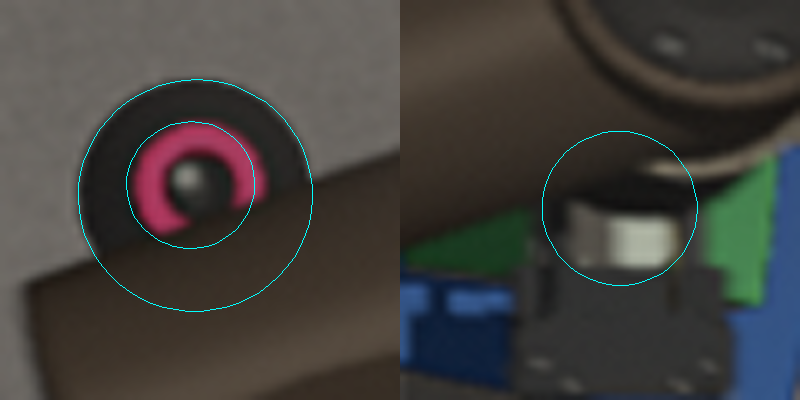

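The tape is round the post in the left crop at (200,180), about 4 mm off centre, which is within tolerance. Next is the jar.

To row units: 12.4 cm / 40 = 0.31, 1.2 cm / 40 = 0.03.

Request:
send_rows --plan '[[[0.0125, 0, 0.0125, 0, 0, 0], [0.0275, 0, 0.05, 0, 0, 0], [0.03, 0, 0.105, 0, 0, 0], [0.03, 0, 0.1675, 0, 0, 0], [0.03, 0, 0.225, 0, 0, 0], [0.03, 0, 0.275, 0, 0, 0], [0.03, 0, 0.305, 0, 0, 0], [0.03, 0, 0.31, 0, 0, 0]]]'

```text
clock: 22.42
tool_pos: [0.547, -0.0167, 0.0638]
orientation: [179.7, -0.1, -90.3]
force: [0.2, 0.1, -0.3]
opening: 0.0877
gripper_force: 0.0
```

Request:
send_rows --plan '[[[0, 0, 0, 0, 0, 0], [0, 0, 0, 0, 0, 0], [0, 0, 0, 0, 0, 0], [0, 0, 0, 0, 0, 0], [0, 0, 0, 0, 0, 0], [0, 0, 0, 0, 0, 0], [0, 0, 0, 0, 0, 0], [0, 0, 0, 0, 0, 0]]]' --fingers 0

```text
clock: 23.08
tool_pos: [0.5502, -0.0165, 0.0681]
orientation: [-179.8, 0.0, -90.3]
force: [2.1, 0.7, 5.7]
opening: 0.0613
gripper_force: 30.0
```

```bash
python3 d.py
python3 - <<'E'
from plant import ctrl
from h import *
s=ctrl.snapshot("wrist");t=ctrl.get_obs()["tool_pos"]
g=s["img"].astype(int);m=(g.min(2)>120)&(g.max(2)-g.min(2)<30)
for c in range(295,346,10):
  r=np.where(m[150:330,c])[0]+150;print(c,r.min() if len(r) else 0,r.max() if len(r) else 0,len(r))
for dy in(-.006,-.003,0,.003,.006): print(dy,proj(s,circ(t[:2]+[0,dy],.031,.117)).min(0))
E
```

```text
23.0833 [ 0.55  -0.016  0.068] [-179.848    0.027  -90.254] q [ 18.693  16.334 -25.467   0.032 -48.046 -18.969] open 0.06129378789098565 30.001708567142487 [2.078 0.719 5.686]
295 236 329 62
305 233 329 65
315 232 329 66
325 231 329 68
335 233 329 65
345 236 329 62
-0.006 [244.2326 226.1099]
-0.003 [244.6772 233.2864]
0 [245.117  240.3803]
0.003 [245.552 247.393]
0.006 [245.9823 254.3258]
```

Jar held, with its centre 3.7 mm toward -y of the TCP. Lift and carry it.

Request:
send_rows --plan '[[[0, 0, -0.0075, 0, 0, 0], [0, 0, -0.025, 0, 0, 0], [0, 0, -0.0575, 0, 0, 0], [0, 0, -0.095, 0, 0, 0], [-0.0125, 0.005, -0.1375, 0, 0, 0], [-0.0425, 0.02, -0.175, 0, 0, 0], [-0.085, 0.0425, -0.195, 0, 0, 0], [-0.14, 0.07, -0.2, 0, 0, 0]]]'

```text
clock: 23.8
tool_pos: [0.521, 0.0392, 0.1484]
orientation: [-180.0, 0.0, -90.4]
force: [1.1, 0.8, -3.7]
opening: 0.0618
gripper_force: 30.0
```

To row units: -22.5 cm / 40 = -0.5625, -20 cm / 40 = -0.5.

Request:
send_rows --plan '[[[-0.0625, 0.0325, 0, 0, 0, 0], [-0.13, 0.0675, 0, 0, 0, 0], [-0.2, 0.1025, 0, 0, 0, 0], [-0.275, 0.14, 0, 0, 0, 0], [-0.35, 0.1775, 0, 0, 0, 0], [-0.425, 0.2175, 0, 0, 0, 0], [-0.5, 0.255, 0, 0, 0, 0], [-0.5625, 0.2875, 0, 0, 0, 0]]]'

```text
clock: 24.47
tool_pos: [0.4054, 0.2658, 0.1469]
orientation: [179.9, -0.0, -90.3]
force: [-0.4, 0.6, -3.8]
opening: 0.0614
gripper_force: 30.0
```

To row units: -2.8 cm / 40 = -0.07, -2.4 cm / 40 = -0.06.

Request:
send_rows --plan '[[[-0.0375, 0.0175, 0, 0, 0, 0], [-0.06, 0.0275, 0, 0, 0, 0], [-0.07, 0.035, 0, 0, 0, 0], [-0.07, 0.035, 0, 0, 0, 0], [-0.07, 0.035, 0, 0, 0, 0]]]'

```text
clock: 24.88
tool_pos: [0.3933, 0.2921, 0.1468]
orientation: [180.0, -0.1, -90.3]
force: [1.2, -0.3, -3.4]
opening: 0.0619
gripper_force: 30.0
```

```bash
python3 d.py "(.3935,.292,.0511,-90)"
```

```text
24.8833 [0.393 0.292 0.147] [179.96   -0.052 -90.291] q [ 59.643   5.887 -26.942  -0.01  -57.236 -59.929] open 0.06188270396059567 29.998548477888107 [ 1.209 -0.323 -3.356]
(.3935,.292,.0511,-90) cm [-0.001 -0.029  9.572] turn [ 0.04  -0.052 -0.291]
```

To row units: 8.3 cm / 40 = 0.2075, 8.2 cm / 40 = 0.205.

Request:
send_rows --plan '[[[0, 0, 0.0175, 0, 0, 0], [0, 0, 0.05, 0, 0, 0], [0, 0, 0.0925, 0, 0, 0], [0, 0, 0.135, 0, 0, 0], [0, 0, 0.17, 0, 0, 0], [0, 0, 0.1925, 0, 0, 0], [0, 0, 0.205, 0, 0, 0], [0, 0, 0.2075, 0, 0, 0]]]'

```text
clock: 25.55
tool_pos: [0.3934, 0.2921, 0.0631]
orientation: [179.9, -0.1, -90.3]
force: [0.3, 0.2, -4.2]
opening: 0.0615
gripper_force: 30.0
```

To row units: 0.8 cm / 40 = 0.02, 0.7 cm / 40 = 0.0175.

Request:
send_rows --plan '[[[0, 0, 0.0025, 0, 0, 0], [0, 0, 0.005, 0, 0, 0], [0, 0, 0.0075, 0, 0, 0], [0, 0, 0.0113, 0, 0, 0], [0, 0, 0.015, 0, 0, 0], [0, 0, 0.0175, 0, 0, 0], [0, 0, 0.02, 0, 0, 0], [0, 0, 0.02, 0, 0, 0]]]'

```text
clock: 26.22
tool_pos: [0.3933, 0.2929, 0.0559]
orientation: [180.0, -0.0, -90.3]
force: [0.3, 0.9, -3.8]
opening: 0.0614
gripper_force: 30.0
```

To row units: 0.4 cm / 40 = 0.01, 0.3 cm / 40 = 0.0075.

Request:
send_rows --plan '[[[0, 0, 0.0025, 0, 0, 0], [0, 0, 0.005, 0, 0, 0], [0, 0, 0.0075, 0, 0, 0], [0, 0, 0.01, 0, 0, 0], [0, 0, 0.01, 0, 0, 0], [0, 0, 0.01, 0, 0, 0]]]'

```text
clock: 26.72
tool_pos: [0.3934, 0.2929, 0.052]
orientation: [180.0, -0.0, -90.3]
force: [0.3, 0.2, -3.2]
opening: 0.0615
gripper_force: 30.0
```

To row units: 0.1 cm / 40 = 0.0025, 0.05 cm / 40 = 0.0013.

Request:
send_rows --plan '[[[0, 0, 0.0013, 0, 0, 0], [0, 0, 0.0025, 0, 0, 0], [0, 0, 0.0025, 0, 0, 0], [0, 0, 0.0025, 0, 0, 0]]]'

```text
clock: 27.05
tool_pos: [0.3935, 0.293, 0.0512]
orientation: [-180.0, 0.0, -90.3]
force: [0.0, -0.5, -2.7]
opening: 0.0614
gripper_force: 30.0
```

To row units: 0.1 cm / 40 = 0.0025, 0.05 cm / 40 = 0.0013.

Request:
send_rows --plan '[[[0, 0, 0.0013, 0, 0, 0], [0, 0, 0.0025, 0, 0, 0], [0, 0, 0.0025, 0, 0, 0], [0, 0, 0.0025, 0, 0, 0]]]'

```text
clock: 27.38
tool_pos: [0.3936, 0.2931, 0.0511]
orientation: [-180.0, 0.0, -90.3]
force: [-3.7, -2.6, 9.6]
opening: 0.0614
gripper_force: 30.0
```

Contact. Release, rise and go back to the tub.

Request:
send_rows --plan '[[[0, 0, 0, 0, 0, 0], [0, 0, 0, 0, 0, 0], [0, 0, 0, 0, 0, 0], [0, 0, 0, 0, 0, 0], [0, 0, 0, 0, 0, 0], [0, 0, 0, 0, 0, 0]]]' --fingers 1

```text
clock: 27.88
tool_pos: [0.3935, 0.293, 0.05]
orientation: [180.0, -0.0, -90.3]
force: [0.6, -0.3, 0.1]
opening: 0.0871
gripper_force: 0.0
```

To row units: -13 cm / 40 = -0.325, -12.5 cm / 40 = -0.3125.

Request:
send_rows --plan '[[[0, 0, -0.025, 0, 0, 0], [0, 0, -0.0625, 0, 0, 0], [0, 0, -0.1125, 0, 0, 0], [0, 0, -0.175, 0, 0, 0], [0, 0, -0.2375, 0, 0, 0], [0.0125, -0.0075, -0.2875, 0, 0, 0], [0.05, -0.025, -0.3125, 0, 0, 0], [0.1125, -0.0575, -0.325, 0, 0, 0]]]'

```text
clock: 28.55
tool_pos: [0.4168, 0.2494, 0.1822]
orientation: [-179.9, 0.2, -90.1]
force: [1.0, 0.1, -0.3]
opening: 0.0874
gripper_force: 0.0
```

To row units: 24.5 cm / 40 = 0.6125, 22.5 cm / 40 = 0.5625, 6 degrees / 45 = 0.1333.

Request:
send_rows --plan '[[[0.075, -0.0425, 0, 0, 0, 0.0111], [0.15, -0.0825, 0, 0, 0, 0.0333], [0.23, -0.125, 0, 0, 0, 0.0556], [0.3125, -0.17, 0, 0, 0, 0.0778], [0.4, -0.215, 0, 0, 0, 0.1], [0.4875, -0.2625, 0, 0, 0, 0.1222], [0.5625, -0.305, 0, 0, 0, 0.1333], [0.6125, -0.325, 0, 0, 0, 0.1333]]]'

```text
clock: 29.22
tool_pos: [0.5463, -0.0004, 0.1798]
orientation: [180.0, -0.0, -96.4]
force: [0.0, -0.8, -0.1]
opening: 0.0876
gripper_force: 0.0
```

```bash
python3 d.py "(.5528,-.0123,.13,-96.3)"
python3 - <<'E'
from plant import ctrl
from h import *
s=ctrl.snapshot("top");w=ctrl.snapshot("wrist");sc=ctrl.snapshot("scene")
x,y=225,240
a=cv2.resize(s["img"][y:y+70,x:x+70,::-1],(400,400),interpolation=cv2.INTER_CUBIC)
for p in(circ((.3935,.2885),.06,.045),circ((.3935,.2885),.031,.1)): cv2.polylines(a,[((proj(s,p)+.5-[x,y])*400/70).round().astype(int)],True,(255,255,0),1)
b=w["img"][:,:,::-1].copy();cv2.polylines(b,[proj(w,box((.5528,-.0123),-6.3,.064,.15,.062)).round().astype(int)],True,(255,0,255),1)
b=cv2.resize(b[0:400,120:520],(400,400))
cv2.imwrite("pics/c5.png",np.hstack([a,b]))
E
```

```text
29.2167 [ 0.546 -0.     0.18 ] [179.998  -0.028 -96.392] q [ 20.525   9.562 -17.831   0.027 -62.622 -26.93 ] open 0.0875940346518215 0.0 [ 0.026 -0.78  -0.066]
(.5528,-.0123,.13,-96.3) cm [ 1.104 -0.776  4.979] turn [ 0.002 -0.028 -0.092]
```

View pics/c5.png

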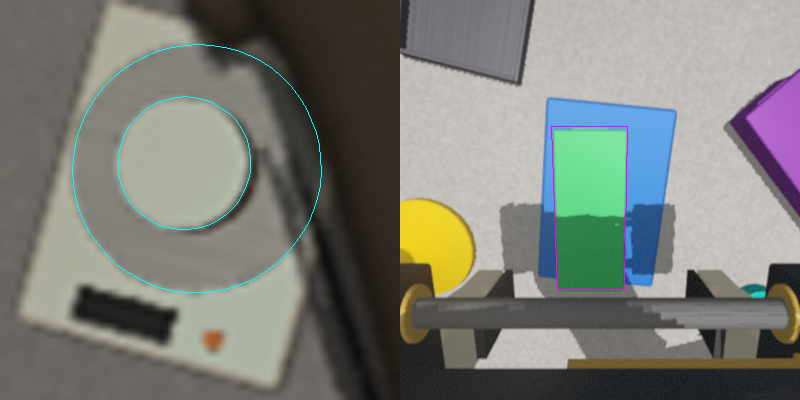

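The jar sits centred on the pan at left crop (184,163). The tub lid at right crop (590,208) matches its outline. Descending on the tub.

To row units: 16.2 cm / 40 = 0.405, 1.1 cm / 40 = 0.0275.

Request:
send_rows --plan '[[[0.0125, -0.01, 0.02, 0, 0, 0], [0.0275, -0.02, 0.07, 0, 0, 0], [0.0275, -0.02, 0.14, 0, 0, 0], [0.0275, -0.02, 0.215, 0, 0, 0], [0.0275, -0.02, 0.29, 0, 0, 0], [0.0275, -0.02, 0.355, 0, 0, 0], [0.0275, -0.02, 0.395, 0, 0, 0], [0.0275, -0.02, 0.405, 0, 0, 0]]]'

```text
clock: 30.03
tool_pos: [0.5493, -0.0093, 0.0147]
orientation: [179.7, -0.1, -96.2]
force: [-0.3, 0.4, 0.0]
opening: 0.088
gripper_force: 0.0
```

Request:
send_rows --plan '[[[0, 0, 0, 0, 0, 0], [0, 0, 0, 0, 0, 0], [0, 0, 0, 0, 0, 0], [0, 0, 0, 0, 0, 0], [0, 0, 0, 0, 0, 0], [0, 0, 0, 0, 0, 0], [0, 0, 0, 0, 0, 0], [0, 0, 0, 0, 0, 0]]]' --fingers 0

```text
clock: 30.7
tool_pos: [0.5535, -0.009, 0.0196]
orientation: [-179.8, 0.1, -96.2]
force: [2.1, 2.2, 6.6]
opening: 0.0638
gripper_force: 30.0
```

To row units: -8 cm / 40 = -0.2, -7.3 cm / 40 = -0.1825.

Request:
send_rows --plan '[[[0, 0, -0.0075, 0, 0, 0], [0, 0, -0.025, 0, 0, 0], [0, 0, -0.0575, 0, 0, 0], [0, 0, -0.1, 0, 0, 0], [0, 0, -0.145, 0, 0, 0], [0, 0, -0.1825, 0, 0, 0], [0, 0, -0.2, 0, 0, 0], [0, 0, -0.2, 0, 0, 0]]]'

```text
clock: 31.37
tool_pos: [0.5521, -0.0095, 0.0995]
orientation: [-179.9, 0.1, -96.3]
force: [1.2, -1.0, -4.8]
opening: 0.0635
gripper_force: 30.0
```

```bash
python3 d.py "(.6276,-.2518,.09,-109.6)"
```

```text
31.3667 [ 0.552 -0.01   0.1  ] [-179.898    0.051  -96.287] q [ 19.336  14.414 -23.188  -0.002 -52.283 -25.622] open 0.06354319456459277 29.994212687015533 [ 1.154 -1.042 -4.841]
(.6276,-.2518,.09,-109.6) cm [ 23.258 -10.153   0.951] turn [-0.096  0.063 13.313]
```

To row units: 21.7 cm / 40 = 0.5425, 19.5 cm / 40 = 0.4875, 12.5 degrees / 45 = 0.2778.

Request:
send_rows --plan '[[[0.025, -0.01, 0, 0, 0, 0.0111], [0.075, -0.03, 0, 0, 0, 0.0333], [0.15, -0.06, 0, 0, 0, 0.0667], [0.2375, -0.1, 0, 0, 0, 0.1111], [0.325, -0.14, 0, 0, 0, 0.1556], [0.4125, -0.18, 0, 0, 0, 0.2], [0.4875, -0.2125, 0, 0, 0, 0.2444], [0.5425, -0.2375, 0, 0, 0, 0.2778]]]'

```text
clock: 32.03
tool_pos: [0.6215, -0.2389, 0.0957]
orientation: [179.8, -0.0, -109.0]
force: [1.3, 0.3, -5.2]
opening: 0.0637
gripper_force: 30.0
```

To row units: 1.6 cm / 40 = 0.04, 1.4 cm / 40 = 0.035, 0.8 degrees / 45 = 0.0178.

Request:
send_rows --plan '[[[0.0225, -0.0075, 0, 0, 0, 0.0111], [0.035, -0.01, 0, 0, 0, 0.0178], [0.04, -0.01, 0, 0, 0, 0.0178], [0.04, -0.01, 0, 0, 0, 0.0178], [0.04, -0.01, 0, 0, 0, 0.0178]]]'

```text
clock: 32.45
tool_pos: [0.6207, -0.2512, 0.0978]
orientation: [180.0, 0.0, -109.5]
force: [-0.3, 0.6, -4.9]
opening: 0.0638
gripper_force: 30.0
```

```bash
python3 d.py "(.6276,-.2510,.0116,-109.6)"
```

```text
32.45 [ 0.621 -0.251  0.098] [ 179.961    0.007 -109.525] q [ -5.396  24.623  -7.836  -0.019 -57.578 -14.118] open 0.06378452065516206 29.994447827339172 [-0.339  0.626 -4.877]
(.6276,-.2510,.0116,-109.6) cm [-0.247 -0.653  8.619] turn [0.039 0.006 0.075]
```

To row units: 7.8 cm / 40 = 0.195, 7.7 cm / 40 = 0.1925.

Request:
send_rows --plan '[[[-0.0025, -0.0075, 0.0175, 0, 0, 0], [-0.005, -0.015, 0.05, 0, 0, 0], [-0.005, -0.015, 0.0875, 0, 0, 0], [-0.005, -0.015, 0.125, 0, 0, 0], [-0.005, -0.015, 0.1575, 0, 0, 0], [-0.005, -0.015, 0.18, 0, 0, 0], [-0.005, -0.015, 0.1925, 0, 0, 0], [-0.005, -0.015, 0.195, 0, 0, 0]]]'

```text
clock: 33.12
tool_pos: [0.6268, -0.2517, 0.0184]
orientation: [179.9, -0.0, -109.5]
force: [0.2, -0.9, -4.8]
opening: 0.0638
gripper_force: 30.0
```

To row units: 0.7 cm / 40 = 0.0175, 0.6 cm / 40 = 0.015.

Request:
send_rows --plan '[[[0, 0, 0.0025, 0, 0, 0], [0, 0, 0.005, 0, 0, 0], [0, 0, 0.0075, 0, 0, 0], [0, 0, 0.0113, 0, 0, 0], [0, 0, 0.015, 0, 0, 0], [0, 0, 0.0175, 0, 0, 0], [0, 0, 0.0175, 0, 0, 0], [0, 0, 0.0175, 0, 0, 0]]]'

```text
clock: 33.78
tool_pos: [0.6274, -0.2522, 0.0131]
orientation: [180.0, -0.0, -109.6]
force: [0.4, 0.4, -4.1]
opening: 0.0639
gripper_force: 30.0
```

To row units: 0.2 cm / 40 = 0.005, 0.15 cm / 40 = 0.0038.

Request:
send_rows --plan '[[[0, 0, 0.0025, 0, 0, 0], [0, 0, 0.0038, 0, 0, 0], [0, 0, 0.005, 0, 0, 0], [0, 0, 0.005, 0, 0, 0]]]'

```text
clock: 34.12
tool_pos: [0.6275, -0.2522, 0.0116]
orientation: [-180.0, -0.0, -109.6]
force: [-1.3, 1.3, 1.3]
opening: 0.0635
gripper_force: 30.0
```

To row units: 0.1 cm / 40 = 0.0025, 0.05 cm / 40 = 0.0013.

Request:
send_rows --plan '[[[0, 0, 0.0013, 0, 0, 0], [0, 0, 0.0025, 0, 0, 0], [0, 0, 0.0025, 0, 0, 0]]]'

```text
clock: 34.37
tool_pos: [0.6275, -0.2523, 0.0116]
orientation: [-180.0, -0.0, -109.6]
force: [-4.8, 2.6, 8.7]
opening: 0.0638
gripper_force: 30.0
```

Contact on the tray floor. Release, rise and pull away for a final look.

Request:
send_rows --plan '[[[0, 0, 0, 0, 0, 0], [0, 0, 0, 0, 0, 0], [0, 0, 0, 0, 0, 0], [0, 0, 0, 0, 0, 0], [0, 0, 0, 0, 0, 0], [0, 0, 0, 0, 0, 0]]]' --fingers 1

```text
clock: 34.87
tool_pos: [0.6275, -0.2522, 0.0099]
orientation: [180.0, -0.0, -109.6]
force: [0.0, 0.2, -0.1]
opening: 0.087
gripper_force: 0.0
```

To row units: -19 cm / 40 = -0.475, -18 cm / 40 = -0.45.

Request:
send_rows --plan '[[[0, 0, -0.025, 0, 0, 0], [0, 0, -0.075, 0, 0, 0], [0, 0, -0.15, 0, 0, 0], [0, 0, -0.2375, 0, 0, 0], [0, 0, -0.325, 0, 0, 0], [0, 0, -0.4, 0, 0, 0], [0, 0, -0.45, 0, 0, 0], [0, 0, -0.475, 0, 0, 0]]]'

```text
clock: 35.53
tool_pos: [0.6288, -0.2527, 0.205]
orientation: [-179.7, 0.0, -109.6]
force: [1.2, 0.7, 1.2]
opening: 0.0876
gripper_force: 0.0
```

Request:
send_rows --plan '[[[0.05, 0, -0.025, 0, 0, 0], [0.125, 0, -0.05, 0, 0, 0], [0.225, 0, -0.075, 0, 0, 0], [0.325, 0, -0.1, 0, 0, 0], [0.425, 0, -0.125, 0, 0, 0], [0.525, 0, -0.15, 0, 0, 0], [0.575, 0, -0.15, 0, 0, 0], [0.6, 0, -0.15, 0, 0, 0]]]'

```text
clock: 36.2
tool_pos: [0.5452, -0.4813, 0.2599]
orientation: [180.0, -0.0, -109.8]
force: [-0.0, 1.3, -0.0]
opening: 0.0876
gripper_force: 0.0
```

```bash
python3 d.py; sed -i 's/^S=.*/from plant import ctrl\nS=[ctrl.snapshot("top"),ctrl.snapshot("scene")]/; s/^ps=.*/ps=[circ(hold,.027,.039),circ(pan,.031,.1),circ(cad,.016,.125),box(tray,-19.6,.064,.15,.054)]/' ov.py; sed -i 's/pics\/ov/pics\/fin/g; s/(140,170,335,210,2.35)/(130,130,370,275,2.15)/' ov.py; python3 ov.py
```

```text
36.2 [ 0.545 -0.481  0.26 ] [ 179.977   -0.008 -109.756] q [-26.138  24.197  13.17    0.011 -78.996   6.379] open 0.08756223461064529 0.0 [-0.006  1.273 -0.005]
```

View pics/fin2.png

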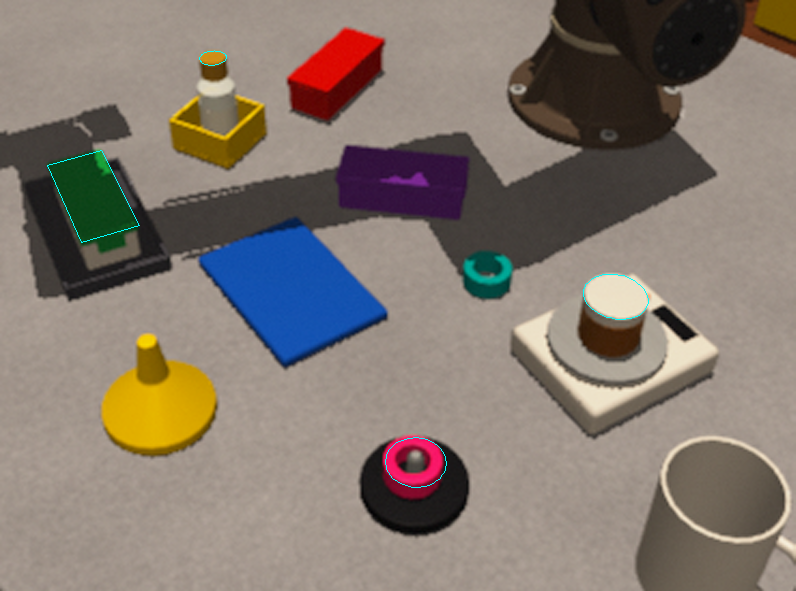

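Everything matches its target outline: bottle (212,95), tub (93,197), jar (614,310), tape (413,465). The jug and funnel are untouched. Handing in.

```bash
python3 -c "
from plant import ctrl
print(ctrl.close_job())"
```

```text
the job is handed in; nothing more can be done
None
```

The job is handed in at about 36 s: in the last picture the bottle stands in the caddy, the tape is on its post, the jar is on the scale pan and the tub is flat in the tray, with jug and funnel untouched; no verdict was returned.

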